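# Vent the cold-brew keg and unscrew its cap

### The arm

A 6-joint arm with a two-finger parallel gripper is mounted at the origin on a cart in front of the work surface, level with it; the furniture and walls round the work are solid. World frame = base frame: x ahead of the robot, y to its left, z up, the work surface at z = 0. Lengths are in m, angles in rad, forces in N, time in s.
With the tool pointing down it reaches from about 0.425 to 0.925 m from the base axis. Payload 12.5 kg.
Tool frame: the origin (TCP) lies midway between the tips of the shut fingers; the grasp point (between the pads) lies 19 mm behind it; z points along the fingers, y is the line along which they close (so a half turn about z gives the same grasp; the last joint's range is limited). The gripper opens to 85 mm and grips with 20 to 120 N. Pads are 22 mm wide; open, the fingers measure 114 mm over their backs; the gripper's body (76 mm by 85 mm) begins 54 mm behind the grasp point. The pads swing forward as they close: fully open they stand 13 mm farther back than shut.
Start: joints at [1.007, 0.491, 1.559, -0, 1.092, -0.106], TCP at [0.276, 0.561, 0.231] pointing down, gripper open.
Joint ranges: [-3.1, 3.1], [-0.84, 2.19], [0.05, 2.79], [-1.13, 4.28], [0.06, 2.93], [-2.69, 2.69]. Speed limits (rad/s): [2.22, 2.22, 2.79, 3.14, 3.14, 3.14].

### API

Orientations are given as a unit quaternion [x, y, z, w].
In Python, from plant import env, eyes gives the robot as it stands. The module is installed in compiled form; this text tells all that it offers.
- The arm moves only by the tool step_arm, never from a script. Its argument "steps" is a list that holds one entry, the list of rows, each a list of 4 numbers: the shift along the world's x, y, z as a fraction of full scale, then the turn about the world's z as a fraction of full scale. In form: [[[x, y, z, turn], ...]]. A call has 1 to 10 rows; each row shifts and turns the commanded pose from where the row before left it; what a row does not reach is not made up. Full scale, the value 1, is 0.2 m for a shift and pi rad for a turn. A row lasts 1/10 s, in which the tool goes at most 50 mm and 8.59 degrees, less where a joint would pass 70% of its speed; a pose out of reach is approached as far as the arm can. A call with a number of a shift or a turn outside -1 to 1 is refused whole. A call with a gripper value outside its range is refused whole. "hand" is the closure in counts, from 0 (fully open) to 255 (shut), set as the call begins (left out, the last holds). The fingers move at their own pace and stop on an object; "grip_force" is the grip in N (left out, the last holds). Time passes only in rows, so rows that do not move let the fingers close. It gives the time, the measured TCP pose, the force, the opening and the grip force at its end, in the units of the state.
- env.sense(): the state, without advancing time (a new reading comes with each control period).
- eyes.grab_frame(name): name is "scene" or "top" or "wrist"; returns (picture, depth): 420x560x3 uint8, blue, green, red; 420x560 float32, m along the optical axis (not along the pixel's ray), 0 where there is no reading.
- eyes.get_calibration(name): a dict with "intrinsics" (3x3 intrinsics, pixels), "world_to_cam" (4x4, takes a point from world to camera coordinates). Camera axes: x right, y down, z forward; pixel columns grow to the right and rows downward; lengths in m; the calibration is good to about 2 mm. A picture is of the moment at which its call begins: read the wrist's pose just before it. get_calibration takes no time and is no camera call; for the wrist camera it gives the pose at the moment of the call.
- env.close_job(): hands the job in; it is judged then, once.
The state is a dict: "time_s": time; "joints": joint angles; "dq": joint speeds; "effort": joint torques, N m; "ee_pos": TCP position; "tcp_rot": TCP orientation; "ft_force": force on the tool from outside, world axes, zero at the start; "moment": the same for the moment, N m; "gripper_width": opening from 0.0 (shut) to 1.0 (fully open); "grip_force": force on a finger pad.
Only numpy, scipy, OpenCV 4.12 (cv2) and the standard library are available. Lean on these libraries where they do the work, as an engineer would, in place of code of your own. Each camera call takes 0.05 s, during which the arm holds its last target. There are 200 camera calls.

### The job

The little steel cold-brew keg in its stand on the drainer is due for a refill but still has gas in it. Let the gas off first: squeeze the tap's sprung lever all the way against its upright grip, keep it squeezed for about a second and let it spring back; then unscrew the tight cap anticlockwise until the threads let go, without pulling or twisting the keg out of its stand or disturbing the cup under the spout, the upside-down glass and the mug. Finish while still holding the cap, level and clear, just above the open mouth so that it drips back into the keg; do not put it down.

Things in the scene. Friction and masses are not known exactly. Their poses are not given: they have to be found in the camera images.
- keg: Round stainless keg, 86 mm across, about 0.85 kg, standing loose but snug (1.5 mm play) in the stand on its square black rubber boot, 94 x 94 x 40 mm. Origin: centre of its underside, 8 mm above the worktop; z up, -x points from its axis to its tap. Straight up to 110 mm, then a shoulder slopes in to a neck 40 mm across, from 137 mm to the rim at 172 mm. The tap's spout is 92 mm from the axis.
- keg_mouth (a point): Centre of the keg's mouth, on the keg's axis in the plane of the neck rim, 172 mm above the keg's underside (180 mm above the worktop). Axes as the keg's.
- tap_grip (a point): Middle of the tap's fixed upright grip, where to pinch: on the keg's -x side 90 mm from its axis, 166 mm above its underside. The grip is black, 14 mm thick along the keg's x, 20 mm wide along its y; its top is 18 mm above this point and its foot 56 mm below. Axes as the keg's.
- lever_pad (a point): Point on the outer face (away from the keg) of the steel tap lever, level with tap_grip. Lever 8 mm thick, 18 mm wide, hinged at its foot 54 mm lower. Let go, it leaves a gap of 16 mm to the grip, and the two together measure 38 mm over their outer faces at this height; fully squeezed about 23 mm.
- tap_lever (a joint): Angle of the tap lever in rad: 0 let go (leaning away from the grip), 0.27 squeezed fully against the grip, about its hinge along the keg's y at the lever's foot. A spring drives it back; squeezing it fully takes about 9 N at the height of tap_grip.
- cap: Steel screw cap of the keg, 59 mm across, 23 mm high, knurled round its side, 120 g. Origin: centre of the plane of its lower edge; z up. Screwed tight, its lower edge is 15 mm below the rim of the mouth (165 mm above the worktop) and its x axis points within 0.1 rad of the keg's x. Turning it takes about 0.4 N m at first, less later.
- stand: Grey plastic stand stuck to the drainer on suction feet, 118 x 118 mm, 34 mm high, with the square pocket (floor 8 mm above the worktop) in which the keg's boot sits. Origin: centre of its underside; axes as the keg's. It does not move.
- coffee_cup: Small coffee cup, 58 mm across and 56 mm high, handle along its +y (89 mm over the handle), standing upright under the spout. Origin: centre of its underside. To be left alone.
- tumbler: Clear glass tumbler upside down, 74 mm across, 118 mm high, right of the keg. Origin: centre of its underside. To be left alone.
- mug: White mug, 92 x 127 mm over the handle, 95 mm high, left of the keg. Origin: centre of its underside. To be left alone.
- washer (a joint): Black rubber sealing washer lying on the rim of the neck under the cap, 38 mm across: its rise in m. 0 squeezed by the tight cap, which it then pushes up with about 22 N; 0.003 free. It stays on the keg.
- cap_top (a point): Centre of the cap's top, 23 mm above its lower edge. The cap has a three-start quick thread: turned anticlockwise seen from above it rises 2.5 mm and lets go after 63 to 75 degrees (depending on how tight it starts), then lifts straight off. A turn of 75 to 87 degrees always frees it; 25 degrees past the point of letting go its lugs meet the next thread starts, a hard stop.
There are look-alikes about, which are no part of the job. What is shaped like the cap but blue or red is not meant.

How it is judged:
On the way, in this order (a step that is already met when the one before it is completed fails the run):
1. the tap lever is squeezed fully against its grip and kept there for half a second (value of joint tap_lever above 0.23 rad), for 0.5 s.
2. the tap lever has been let go and has sprung back (value of joint tap_lever below 0.05 rad), for 0.1 s.
3. the cap has been turned most of the way while still on the neck (angle between the x axis of cap and the x axis of keg, either way round above 0.9 rad and z of cap in the frame of keg_mouth below -0.006 m), for 0.05 s.
At the end, for the whole second after the job is handed in: The fingers hold the cap at rest and level (within 0.2 rad), its lower edge 4 to 60 mm above the rim of the mouth and its centre within 20 mm of the keg's axis, touching nothing of the keg; the tap lever is let go (under 0.05 rad); the keg stands upright, seated in its stand (z of cap in the frame of keg_mouth between 0.004 and 0.06 m and horizontal distance between cap and keg_mouth below 0.02 m and angle between cap's own z axis and vertical below 0.2 rad and linear speed of cap below 0.03 m/s and contact force between the fingers and cap above 1 N and contact force between each of cap, the fingers and keg below 0.05 N and value of joint tap_lever below 0.05 rad and horizontal distance between keg and stand below 0.006 m and z of keg in the frame of stand below 0.012 m and angle between keg's own z axis and vertical below 0.05 rad); the arm keeps its last pose, push and grip.
It fails at once if the keg is pulled up out of its seat (more than 6 mm) (z of keg in the frame of stand above 0.014 m).
It fails at once if the keg is tipped or twisted in the stand (angle between keg's own z axis and vertical above 0.1 rad or angle between the x axis of keg and the x axis of stand, either way round above 0.12 rad).
It fails at once if the cup, the glass or the mug is disturbed (moved more than 15 mm or tipped) (distance of any of coffee_cup, tumbler, mug from where it was at the start of the episode above 0.015 m or angle between any of coffee_cup, tumbler, mug's own z axis and vertical above 0.2 rad).
It also fails if it takes over 45 s, if anything falls off the work surface, if the arm or the gripper's body presses on something with over 40 N, if the wrist force passes 120 N, or if a joint passes its speed limit or range.

## Working session

There is one attempt and no reset: what is moved stays moved. The work goes in short steps, Python scripts to look and compute and a tool call to move; the robot and the scene stay as the last step left them, time stands still between calls to the robot, and variables do not carry over. Pictures are saved under pics/ and viewed, at most 10 in all, crops included, and the job is handed in when it is done.

Besides the shell and the picture viewer there is one more tool, called after "Emit:" by a JSON object that holds its "op" and its "data". step_arm: Moves the arm, as the interface text tells. Its arguments: {"type":"object","properties":{"steps":{"type":"array"},"hand":{"type":"number"},"grip_force":{"type":"number"}},"required":["steps"]}

```bash
mkdir -p pics; cat > h.py <<'E'
import numpy as np,cv2
from plant import env,eyes
def cal(n):
    c=eyes.get_calibration(n);return np.array(c["intrinsics"]),np.array(c["world_to_cam"])
def ray(n,u,v,c=None):
    K,T=c or cal(n);R=T[:3,:3];o=-R.T@T[:3,3];d=R.T@np.linalg.inv(K)@[u,v,1];return o,d
def onz(n,u,v,z,c=None):
    o,d=ray(n,u,v,c);return o+d*(z-o[2])/d[2]
def cloud(n,dep,c=None):
    K,T=c or cal(n);v,u=np.mgrid[:dep.shape[0],:dep.shape[1]]
    p=np.stack([(u-K[0,2])/K[0,0]*dep,(v-K[1,2])/K[1,1]*dep,dep],-1)
    return (p-T[:3,3])@T[:3,:3]
E
python3 - <<'E'
from h import *
s=env.sense();print({k:np.round(v,3).tolist() for k,v in s.items()})
for n in["scene","top","wrist"]:
    c=cal(n);p,d=eyes.grab_frame(n);cv2.imwrite(f"pics/{n}0.png",p);np.savez(f"{n}0.npz",p=p,d=d,K=c[0],T=c[1])
    print(n,np.round(-c[1][:3,:3].T@c[1][:3,3],3),np.round(c[1][2,:3],2))
E
```

```text
{'time_s': 0.0, 'joints': [1.007, 0.492, 1.559, 0.0, 1.092, -0.106], 'dq': [-0.002, -0.0, 0.002, 0.0, 0.0, 0.0], 'effort': [-0.001, -61.847, -26.157, -0.0, 0.004, 0.0], 'ee_pos': [0.276, 0.56, 0.231], 'tcp_rot': [0.227, 0.974, -0.001, -0.0], 'ft_force': [0.385, 0.639, 0.282], 'moment': [0.008, -0.02, 0.034], 'grip_force': 0.0, 'gripper_width': 1.004}
scene [ 0.022 -0.433  0.631] [ 0.53  0.62 -0.58]
top [0.315 0.113 1.117] [ 0.16 -0.01 -0.99]
wrist [0.217 0.59  0.372] [ 0.23 -0.12 -0.97]
```

View pics/scene0.png

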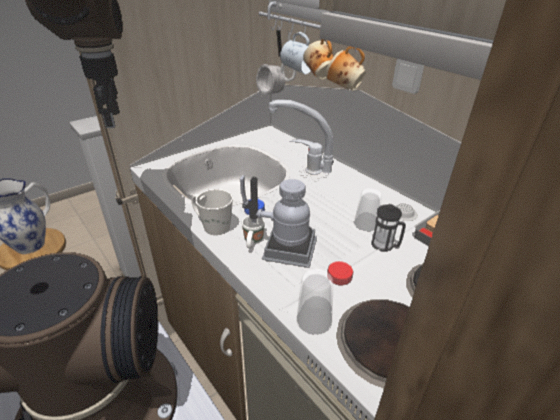

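View pics/top0.png

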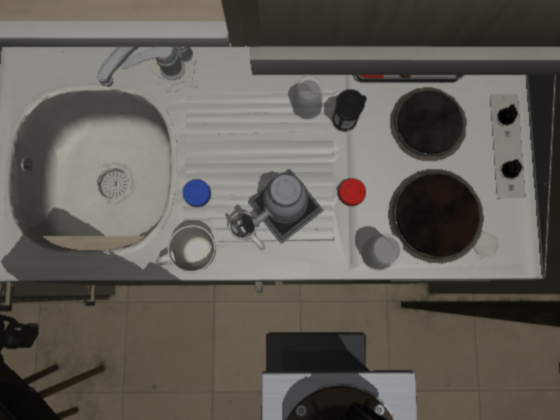

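Scene shows the steel cap on the keg at (292,188), with the black tap grip at (254,195). In the top view the cap is at (286,188) and the tap at about (242,224). Possible confusions, top-view pixels: blue cap (196,193), red cap (352,191), upturned glass (380,250), press (348,110), back glass (307,97). I choose the steel cap on the keg in the stand.

```bash
python3 - <<'E'
from h import *
A=[]
for n,(u0,v0) in dict(scene=(225,165),top=(215,160)).items():
    f=np.load(n+"0.npz");A.append(cv2.resize(f["p"][v0:v0+110,u0:u0+110],(400,400),interpolation=2))
    c=(f["K"],f["T"]);P=cloud(n,f["d"],c)
    m=(P[...,2]>.182)&(P[...,2]<.200)&(P[...,0]>.3)&(P[...,0]<.75)&(abs(P[...,1])<.35)&(f["d"]>0)
    k,l,st,ce=cv2.connectedComponentsWithStats(m.astype(np.uint8))
    for i in range(1,k):
        if st[i,4]>15:
            q=P[l==i];print(n,st[i],ce[i].round(1),q.mean(0).round(3),q.min(0).round(3),q.max(0).round(3))
    # heights of all above .1
    m=(P[...,2]>.10)&(P[...,0]>.3)&(P[...,0]<.75)&(abs(P[...,1])<.35)&(f["d"]>0)
cv2.imwrite("pics/crop.png",np.hstack(A))
E
```

```text
scene [240 175   5   8  31] [241.9 178.5] [0.426 0.198 0.189] [0.419 0.193 0.182] [0.435 0.206 0.193]
scene [250 177   7   8  49] [253.1 180.4] [0.441 0.175 0.189] [0.434 0.168 0.182] [0.453 0.182 0.194]
scene [279 179  27  16 343] [292.1 186.4] [0.496 0.104 0.188] [0.47  0.079 0.182] [0.527 0.136 0.191]
top [270 174  32  32 805] [285.5 189.5] [0.5   0.11  0.188] [0.472 0.082 0.182] [0.53  0.138 0.194]
top [241 214  11  12  85] [246.1 219.5] [0.445 0.181 0.191] [0.435 0.172 0.184] [0.455 0.19  0.195]
top [230 224   9  10  46] [234.3 228.7] [0.428 0.202 0.191] [0.42  0.195 0.182] [0.437 0.21  0.195]
```

View pics/crop.png

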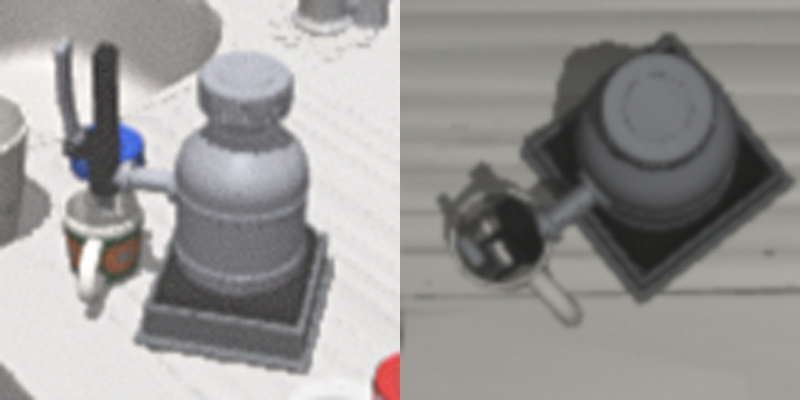

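The crop confirms a steel-grey cap on the keg, with the black grip and steel lever at the upper left. Cap centre is about (0.500, 0.109) with its top at z 0.188. The grip is about 90 mm from the axis at bearing 128.7°, and both match the text. Next I move above the tap with tool yaw −51.3°.

Emit:
{"op": "step_arm", "data": {"steps": [[[0.08,-0.185,0.015,-0.0456],[0.08,-0.185,0.015,-0.0456],[0.08,-0.185,0.015,-0.0456],[0.08,-0.185,0.015,-0.0456],[0.08,-0.185,0.015,-0.0456],[0.08,-0.185,0.015,-0.0456],[0.08,-0.185,0.015,-0.0456],[0.08,-0.185,0.015,-0.0456],[0.08,-0.185,0.015,-0.0456],[0.08,-0.185,0.015,-0.0456]]], "hand": 0, "grip_force": 20}}

```text
time_s: 1.15
ee_pos: [0.4365, 0.1891, 0.2615]
tcp_rot: [0.812, 0.583, 0.0, 0.0]
ft_force: [1.4, 0.3, -0.6]
gripper_width: 1.003
grip_force: 0.0
```

Emit:
{"op": "step_arm", "data": {"steps": [[[0,0,0,-0.0458],[0,0,0,-0.0458],[0,0,0,-0.0458],[0,0,0,-0.0458],[0,0,0,0],[0,0,0,0]]]}}

```text
time_s: 1.75
ee_pos: [0.4362, 0.1907, 0.2613]
tcp_rot: [0.943, 0.333, -0.0, 0.0]
ft_force: [-0.3, 1.2, 0.2]
gripper_width: 0.999
grip_force: 0.0
```

```bash
python3 - <<'E'
from h import *
s=env.sense();print({k:np.round(v,3).tolist() for k,v in s.items()})
x,y,z,w=s["tcp_rot"];print(np.degrees(np.arctan2(1-2*(x*x+z*z),2*(x*y-z*w))))
for n in ["wrist","top"]:
    c=cal(n);p,d=eyes.grab_frame(n);cv2.imwrite(f"pics/{n}1.png",p);np.savez(f"{n}1.npz",p=p,d=d,K=c[0],T=c[1])
n="wrist";f=np.load("wrist1.npz");P=cloud(n,f["d"],(f["K"],f["T"]))
m=(P[...,2]>.172)&(P[...,2]<.200)&(P[...,0]>.3)&(P[...,0]<.75)&(abs(P[...,1])<.35)&(f["d"]>0)
k,l,st,ce=cv2.connectedComponentsWithStats(m.astype(np.uint8))
for i in range(1,k):
    if st[i,4]>25:
        q=P[l==i];t=q[q[:,2]>np.percentile(q[:,2],90)-.006];print(n,st[i],ce[i].round(1),t.mean(0).round(4),t.min(0).round(3),t.max(0).round(3),np.mean([t.min(0),t.max(0)],0).round(4))
E
```

```text
{'time_s': 1.75, 'joints': [0.273, 0.245, 1.87, -0.0, 1.027, 1.164], 'dq': [0.001, 0.002, 0.001, 0.001, -0.002, -0.002], 'effort': [-0.056, -43.317, -25.001, -0.001, 0.001, 0.334], 'ee_pos': [0.436, 0.191, 0.261], 'tcp_rot': [0.943, 0.333, -0.0, 0.0], 'ft_force': [-0.271, 1.195, 0.186], 'moment': [-0.005, 0.022, -0.021], 'grip_force': 0.0, 'gripper_width': 0.999}
-51.03795286646875
wrist [ 379  173   96   90 6563] [426.7 217.6] [0.4991 0.1116 0.1865] [0.469 0.08  0.182] [0.528 0.139 0.189] [0.4986 0.1097 0.1855]
wrist [245 201  13  33 389] [251. 217.] [0.4276 0.2019 0.1898] [0.419 0.194 0.185] [0.435 0.209 0.192] [0.427  0.2015 0.1887]
wrist [281 200  23  35 717] [291.9 217.3] [0.4442 0.1811 0.1897] [0.434 0.171 0.185] [0.454 0.19  0.192] [0.4437 0.1806 0.1887]
```

View pics/wrist1.png

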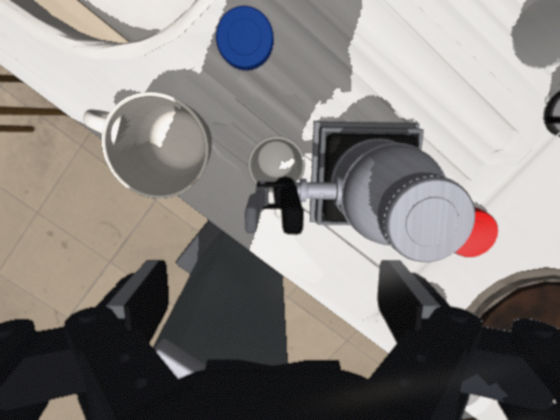

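Wrist view: cap at (430,218), grip at (292,217), lever at (251,217), all lying along the finger line between the fingers. The wrist positions agree with the first measurement to within 2 mm. Next I go down and close in part way.

Emit:
{"op": "step_arm", "data": {"steps": [[[0.002,-0.003,-0.135,0],[0,0,-0.135,0],[0,0,-0.135,0],[0,0,-0.135,0],[0,0,0,0],[0,0,0,0]]]}}

```text
time_s: 2.45
ee_pos: [0.4368, 0.1901, 0.1537]
tcp_rot: [0.943, 0.332, -0.0, 0.0]
ft_force: [0.1, -1.1, 0.7]
gripper_width: 1.004
grip_force: 0.0
```

Emit:
{"op": "step_arm", "data": {"steps": [[[0,0,0,0],[0,0,0,0],[0,0,0,0],[0,0,0,0],[0,0,0,0],[0,0,0,0]]], "hand": 129}}

```text
time_s: 3.05
ee_pos: [0.4366, 0.1901, 0.1534]
tcp_rot: [0.943, 0.331, 0.0, 0.0]
ft_force: [-0.1, -0.5, 0.4]
gripper_width: 0.493
grip_force: 0.0
```

```bash
python3 - <<'E'
from h import *
p,d=eyes.grab_frame("wrist");cv2.imwrite("pics/wrist2.png",p[150:370,130:430].repeat(2,0).repeat(2,1))
E
```

```text
(no output)
```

View pics/wrist2.png

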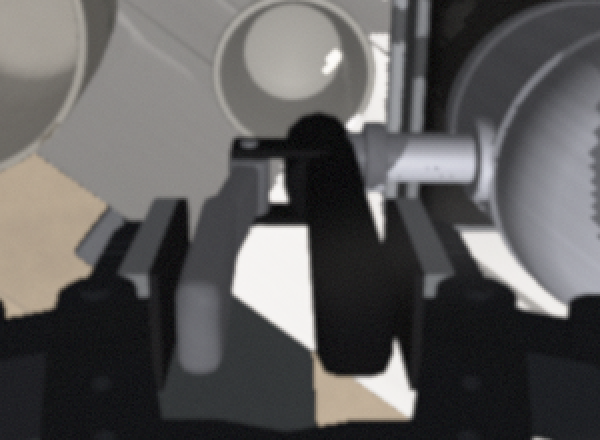

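The view shows the lever at (200,330) and the grip at (350,310), both between the pads with a small, even gap each side. I squeeze in stages and shift toward the keg by half of each closing step.

Emit:
{"op": "step_arm", "data": {"steps": [[[0.003,-0.004,0,0],[0,0,0,0]]], "hand": 147}}

```text
time_s: 3.3
ee_pos: [0.4372, 0.1893, 0.1535]
tcp_rot: [0.944, 0.331, 0.0, -0.0]
ft_force: [-1.8, 0.2, 4.6]
gripper_width: 0.419
grip_force: 5.1
```

Emit:
{"op": "step_arm", "data": {"steps": [[[0.008,-0.01,0,0],[0,0,0,0]]], "hand": 162}}

```text
time_s: 3.5
ee_pos: [0.4388, 0.1875, 0.1539]
tcp_rot: [0.944, 0.331, 0.0, -0.0]
ft_force: [-4.0, 3.0, 10.1]
gripper_width: 0.368
grip_force: 9.6
```

Emit:
{"op": "step_arm", "data": {"steps": [[[0.008,-0.01,0,0],[0,0,0,0]]], "hand": 177}}

```text
time_s: 3.7
ee_pos: [0.4402, 0.1858, 0.1542]
tcp_rot: [0.944, 0.331, 0.0, -0.001]
ft_force: [-6.3, 5.1, 15.8]
gripper_width: 0.318
grip_force: 22.7
```

Emit:
{"op": "step_arm", "data": {"steps": [[[0.005,-0.006,0,0],[0,0,0,0],[0,0,0,0]]], "hand": 200}}

```text
time_s: 4.0
ee_pos: [0.4409, 0.1849, 0.1542]
tcp_rot: [0.944, 0.331, 0.0, -0.001]
ft_force: [-7.5, 8.3, 16.3]
gripper_width: 0.326
grip_force: 21.8
```

Emit:
{"op": "step_arm", "data": {"steps": [[[-0.003,0.004,0,0],[0,0,0,0]]], "hand": 210, "grip_force": 35}}

```text
time_s: 4.2
ee_pos: [0.4406, 0.1855, 0.1541]
tcp_rot: [0.944, 0.331, 0.0, -0.001]
ft_force: [-5.2, 5.0, 14.1]
gripper_width: 0.312
grip_force: 36.4
```

```bash
python3 - <<'E'
from h import *
p,d=eyes.grab_frame("wrist");q,_=eyes.grab_frame("scene")
cv2.imwrite("pics/w3.png",np.hstack([p[150:370,180:380].repeat(2,0).repeat(2,1),cv2.resize(q[150:260,220:320],(400,440),interpolation=2)]))
E
```

```text
(no output)
```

View pics/w3.png

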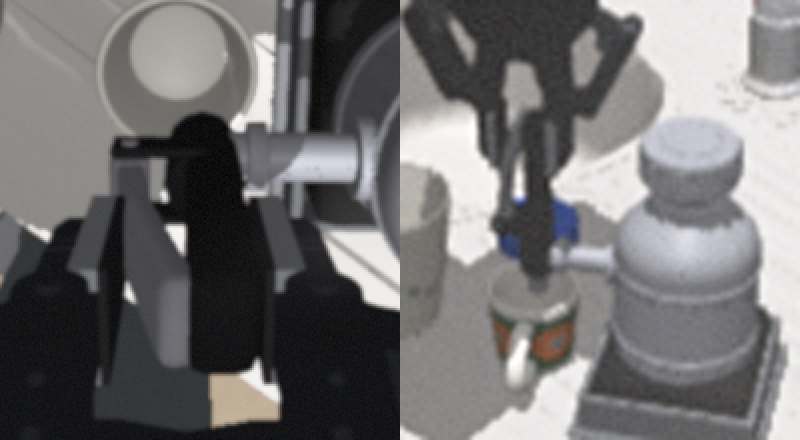

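The lever is closed against the grip (its top touches the grip at (185,320)) and the keg is upright. I hold for a second, then let go.

Emit:
{"op": "step_arm", "data": {"steps": [[[0,0,0,0],[0,0,0,0],[0,0,0,0],[0,0,0,0],[0,0,0,0],[0,0,0,0],[0,0,0,0],[0,0,0,0],[0,0,0,0],[0,0,0,0]]], "grip_force": 45}}

```text
time_s: 5.3
ee_pos: [0.4405, 0.1855, 0.1541]
tcp_rot: [0.944, 0.331, 0.0, -0.001]
ft_force: [-5.6, 5.0, 14.6]
gripper_width: 0.302
grip_force: 45.6
```

Emit:
{"op": "step_arm", "data": {"steps": [[[-0.01,0.012,0,0],[-0.01,0.012,0,0],[-0.003,0.003,0,0],[0,0,0,0],[0,0,0,0],[0,0,0,0]]], "hand": 70}}

```text
time_s: 5.9
ee_pos: [0.4363, 0.1902, 0.1533]
tcp_rot: [0.943, 0.331, -0.0, 0.0]
ft_force: [-0.3, 0.5, 0.2]
gripper_width: 0.725
grip_force: 0.0
```

```bash
python3 - <<'E'
from h import *
p,d=eyes.grab_frame("wrist");q,_=eyes.grab_frame("scene")
cv2.imwrite("pics/w4.png",np.hstack([p[150:370,180:380].repeat(2,0).repeat(2,1),cv2.resize(q[150:260,220:320],(400,440),interpolation=2)]))
E
```

```text
(no output)
```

View pics/w4.png

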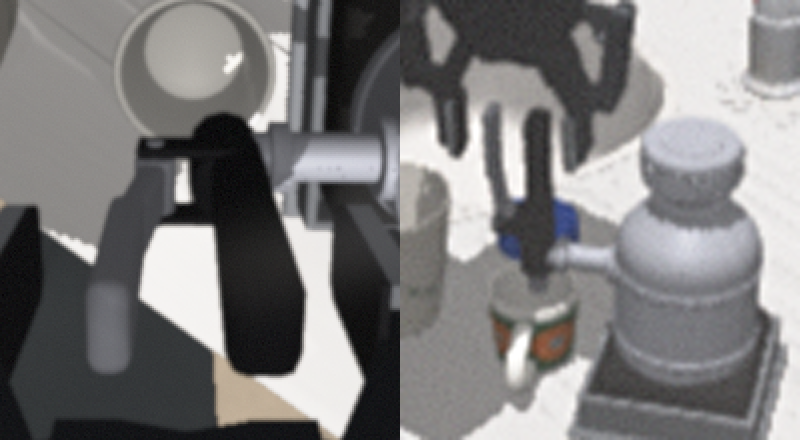

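Lever has sprung back: its top is at (108,330), clear of the grip, and keg and cup are unmoved. I check the squeeze was complete by comparing pixel profiles across the tops.

```bash
python3 - <<'E'
import cv2,numpy as np
for f in("w3","w4"):
    g=cv2.imread(f"pics/{f}.png",0)
    for r in (320,350,360): print(f,r,g[r-4:r+5:2,60:320:4].mean(0).astype(int).tolist())
E
```

```text
w3 320 [19, 19, 19, 18, 19, 21, 20, 20, 19, 21, 31, 32, 21, 14, 16, 40, 54, 55, 53, 54, 58, 69, 73, 73, 80, 93, 105, 109, 111, 111, 109, 106, 71, 20, 17, 19, 20, 21, 20, 21, 20, 22, 21, 22, 20, 19, 18, 20, 19, 17, 15, 24, 32, 30, 18, 18, 18, 20, 20, 19, 19, 20, 20, 20, 19]
w3 350 [19, 20, 21, 18, 19, 18, 20, 17, 18, 20, 30, 31, 24, 21, 46, 54, 54, 53, 54, 54, 54, 53, 54, 59, 77, 96, 107, 109, 111, 111, 110, 104, 60, 17, 18, 19, 18, 19, 19, 19, 21, 18, 19, 19, 19, 21, 18, 18, 18, 19, 14, 27, 32, 27, 17, 18, 19, 19, 20, 19, 18, 18, 19, 18, 19]
w3 360 [18, 18, 18, 18, 20, 20, 17, 19, 19, 20, 28, 32, 26, 31, 52, 54, 54, 54, 55, 55, 53, 53, 54, 54, 58, 80, 98, 101, 105, 105, 102, 97, 62, 19, 17, 19, 18, 19, 19, 19, 19, 18, 18, 20, 19, 18, 17, 17, 60, 145, 77, 28, 32, 26, 18, 19, 18, 19, 18, 20, 17, 19, 19, 19, 20]
w4 320 [56, 56, 56, 56, 56, 55, 62, 88, 99, 104, 107, 107, 109, 108, 105, 100, 94, 78, 64, 58, 54, 55, 54, 55, 54, 58, 81, 125, 178, 222, 240, 243, 242, 242, 242, 242, 242, 242, 242, 242, 187, 44, 17, 18, 20, 21, 23, 21, 25, 24, 23, 24, 22, 23, 22, 21, 23, 22, 22, 22, 29, 155, 235, 237, 237]
w4 350 [55, 55, 54, 55, 56, 55, 59, 87, 101, 105, 109, 111, 111, 111, 109, 105, 101, 84, 61, 54, 54, 53, 53, 53, 53, 53, 55, 54, 54, 54, 54, 54, 54, 54, 55, 54, 65, 101, 169, 216, 229, 141, 27, 19, 18, 17, 20, 20, 19, 18, 19, 20, 18, 18, 20, 18, 20, 18, 17, 18, 80, 222, 240, 240, 239]
w4 360 [55, 55, 55, 55, 55, 54, 55, 77, 98, 104, 108, 109, 110, 110, 108, 105, 99, 77, 56, 54, 54, 54, 53, 53, 53, 53, 53, 53, 53, 53, 54, 54, 53, 55, 55, 54, 55, 53, 95, 172, 183, 174, 95, 26, 19, 17, 18, 19, 20, 19, 19, 19, 21, 19, 20, 19, 19, 18, 20, 62, 187, 237, 238, 237, 237]
```

At full squeeze there is no background gap between lever and grip, so the squeeze was complete. Next: up, over the cap, and down.

Emit:
{"op": "step_arm", "data": {"steps": [[[0,0,0.22,0],[0,0,0.22,0],[0.105,-0.133,0,0],[0.105,-0.133,0,0],[0.105,-0.134,0,0],[0,0,0,0],[0,0,0,0]]], "hand": 0}}

```text
time_s: 6.7
ee_pos: [0.4992, 0.1098, 0.2411]
tcp_rot: [0.944, 0.331, -0.0, -0.0]
ft_force: [-0.8, 0.1, -0.2]
gripper_width: 1.001
grip_force: 0.0
```

```bash
python3 - <<'E'
from h import *
s=env.sense();print(np.round(s["ee_pos"],4))
c=cal("wrist");p,d=eyes.grab_frame("wrist");cv2.imwrite("pics/wrist5.png",p)
P=cloud("wrist",d,c)
q=P[(P[...,2]>.183)&(P[...,2]<.194)&(np.hypot(P[...,0]-.5,P[...,1]-.11)<.045)&(d>0)]
print(len(q),q.mean(0),q.min(0),q.max(0))
(x,y),r=cv2.minEnclosingCircle(q[:,:2].astype(np.float32));print(x,y,r)
E
```

```text
[0.4992 0.1098 0.2411]
7100 [0.50103684 0.1093009  0.18655473] [0.47043439 0.07917249 0.1830001 ] [0.52881649 0.13733242 0.18930652]
0.4995732307434082 0.10822318494319916 0.02944582886993885
```

View pics/wrist5.png

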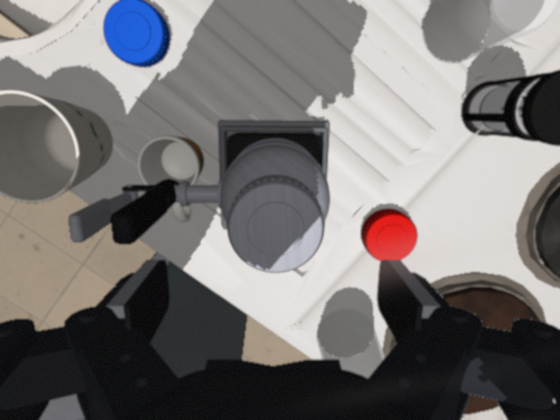

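The cap is at (276,222), centred between the open fingers, and its fitted radius of 29.4 mm matches. Going down to grip it.

Emit:
{"op": "step_arm", "data": {"steps": [[[0.002,-0.005,-0.15,0],[0,0,-0.15,0],[0,0,-0.15,0],[0,0,0,0],[0,0,0,0]]]}}

```text
time_s: 7.25
ee_pos: [0.4995, 0.1099, 0.1519]
tcp_rot: [0.943, 0.332, -0.0, -0.0]
ft_force: [-0.1, -0.8, 0.7]
gripper_width: 0.997
grip_force: 0.0
```

Emit:
{"op": "step_arm", "data": {"steps": [[[0,0,0,0],[0,0,0,0],[0,0,0,0],[0,0,0,0],[0,0,0,0],[0,0,0,0]]], "hand": 255, "grip_force": 70}}

```text
time_s: 7.85
ee_pos: [0.5007, 0.109, 0.153]
tcp_rot: [0.943, 0.331, 0.002, 0.001]
ft_force: [1.1, -4.7, 7.1]
gripper_width: 0.679
grip_force: 73.1
```

Emit:
{"op": "step_arm", "data": {"steps": [[[0,0,0.001,0.03],[0,0,0.001,0.03],[0,0,0.001,0.03],[0,0,0.001,0.03],[0,0,0,0]]]}}

```text
time_s: 8.35
ee_pos: [0.5004, 0.1093, 0.1537]
tcp_rot: [0.864, 0.504, 0.001, 0.001]
ft_force: [-1.2, -0.1, 6.3]
gripper_width: 0.673
grip_force: 74.1
```

```bash
python3 - <<'E'
from h import *
s=env.sense();x,y,z,w=s["tcp_rot"];print(np.degrees(np.arctan2(1-2*(x*x+z*z),2*(x*y-z*w))),s["moment"],s["ft_force"],s["ee_pos"])
E
```

```text
-29.48389716712757 [0.04291925 0.01480495 0.38097658] [-1.17514964 -0.05371661  6.32992504] [0.50038742 0.10934837 0.15369394]
```

Emit:
{"op": "step_arm", "data": {"steps": [[[0,0,0.001,0.032],[0,0,0.001,0.032],[0,0,0.001,0.032],[0,0,0.001,0.032],[0,0,0.001,0.032],[0,0,0.001,0.032],[0,0,0.001,0.032],[0,0,0.001,0.032],[0,0,0.001,0.032],[0,0,0,0.032]]]}}

```text
time_s: 9.35
ee_pos: [0.5001, 0.1094, 0.1552]
tcp_rot: [0.514, 0.858, 0.001, 0.001]
ft_force: [0.5, 1.6, 2.7]
gripper_width: 0.677
grip_force: 74.1
```

```bash
python3 - <<'E'
from h import *
s=env.sense();x,y,z,w=s["tcp_rot"];print(np.degrees(np.arctan2(1-2*(x*x+z*z),2*(x*y-z*w))),s["moment"],s["ft_force"],s["ee_pos"])
E
```

```text
28.139809255338722 [ 0.2167995   0.05445913 -0.02082724] [0.51791386 1.61007028 2.67836093] [0.50012102 0.10943669 0.15517224]
```

Torque has dropped to zero after 79°, so the thread has let go. I lift gently and watch the force.

Emit:
{"op": "step_arm", "data": {"steps": [[[0,0,0.008,0.01],[0,0,0.008,0],[0,0,0.008,0],[0,0,0,0]]]}}

```text
time_s: 9.75
ee_pos: [0.4998, 0.1093, 0.1592]
tcp_rot: [0.503, 0.865, 0.0, 0.0]
ft_force: [0.2, 0.1, -0.9]
gripper_width: 0.678
grip_force: 74.6
```

Emit:
{"op": "step_arm", "data": {"steps": [[[0,0,0.03,0],[0,0,0.04,0],[0,0,0.04,0],[0,0,0.04,0],[0,0,0.03,0],[0,0,0,0],[0,0,0,0],[0,0,0,0],[0,0,0,0],[0,0,0,0]]]}}

```text
time_s: 10.75
ee_pos: [0.4996, 0.1093, 0.1945]
tcp_rot: [0.502, 0.865, -0.0, -0.0]
ft_force: [0.0, -0.4, -0.6]
gripper_width: 0.678
grip_force: 74.8
```

```bash
python3 - <<'E'
from h import *
f=np.load("scene0.npz")
q,_=eyes.grab_frame("scene");t,_=eyes.grab_frame("top")
cv2.imwrite("pics/end.png",np.hstack([cv2.resize(a,(400,480),interpolation=2) for a in(q[140:284,210:330],t[150:294,210:330])]))
E
```

```text
(no output)
```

View pics/end.png

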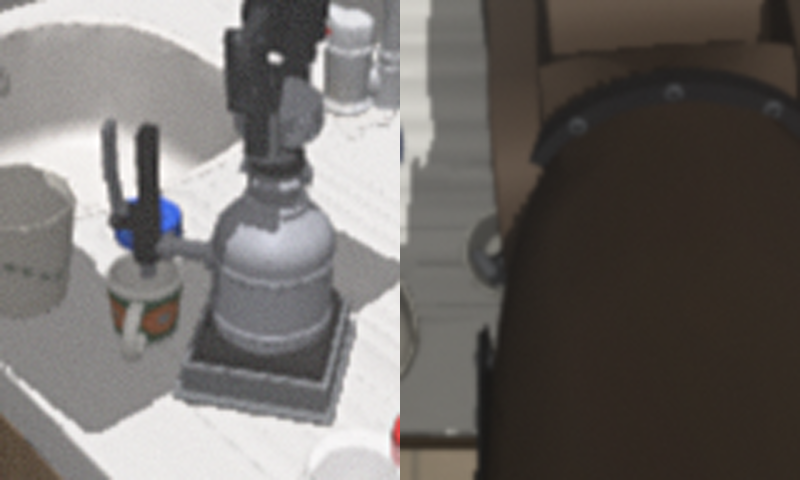

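The scene crop shows the keg seated and upright, lever let go, and cup in place. The held cap is half hidden by a finger at about (300,115) and may be tilted. I check that in depth and in one last close picture.

```bash
python3 - <<'E'
from h import *
c=cal("wrist");p,d=eyes.grab_frame("wrist");P=cloud("wrist",d,c)
cs=cal("scene");q,e=eyes.grab_frame("scene");S=cloud("scene",e,cs)
cv2.imwrite("pics/final.png",np.hstack([cv2.resize(p[120:420,130:430],(400,500)),cv2.resize(q[150:220,260:316],(400,500),interpolation=2)]))
for n,I,A in(("wrist",p,P),("scene",q,S)):
    m=(np.hypot(A[...,0]-.5,A[...,1]-.109)<.05)&(A[...,2]>.182)&(A[...,2]<.26)&(I.min(-1)>60)
    a=A[m];print(n,len(a))
    if len(a)>20:
        print(a.min(0).round(3),a.max(0).round(3)); print(np.histogram(a[:,2],bins=np.arange(.18,.262,.005))[0])
        t=a[a[:,2]>np.percentile(a[:,2],30)];cc=t.mean(0);print(cc.round(3),np.linalg.svd(t-cc,full_matrices=False)[2][2].round(3))
E
```

```text
wrist 21069
[0.454 0.079 0.199] [0.548 0.141 0.256]
[    0     0     0     9    91   359   530   601   927 17890   335   192
    34    21    77     3]
[0.499 0.111 0.229] [-0.027 -0.01   1.   ]
scene 473
[0.459 0.077 0.182] [0.54  0.136 0.26 ]
[ 11  30   1   0  14  24  51  41  49  82 113  16  11  11  12   7]
[0.497 0.093 0.23 ] [-0.135  0.405 -0.904]
```

View pics/final.png

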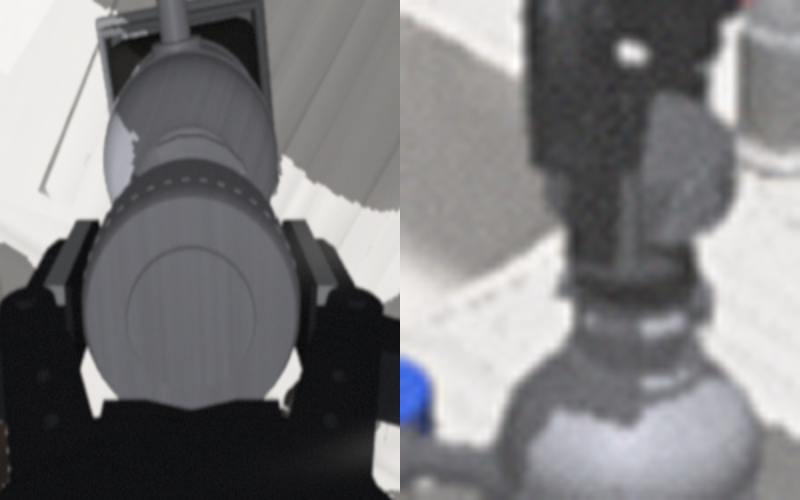

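The wrist view shows the cap centred in the fingers. Its top plane is level to within 2° at z 0.229, so the lower edge is about 26 mm above the rim, on the keg's axis. Handing in.

```bash
python3 -c "
from h import *
print(env.close_job())"
```

```text
the job is handed in; nothing more can be done
None
```

The job is handed in, with no verdict returned: the lever was squeezed fully for over a second and sprang back, the cap let go after 79° of turn, and it is held level about 26 mm above the mouth, with the keg still upright in its stand and the cup and mug in place (I did not recheck the glass at the end).

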